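# Regrip a fallen square glass on an angled rest and stand it under the syrup pump

## Robot

A 6-joint arm with a two-finger parallel gripper is mounted at the origin on the work surface. World frame = base frame: x ahead of the robot, y to its left, z up, the work surface at z = 0. Lengths are in mm, angles in rad, forces in N, time in s.
With the tool pointing down it reaches from about 300 to 775 mm from the base axis. Payload 14.6 kg.
Tool frame: the origin (TCP) lies at the very end of the fingers, on their centre line; the grasp point (between the pads) lies 19 mm behind it; z points along the fingers, y is the line along which they close (so a half turn about z gives the same grasp; the last joint's range is limited). The gripper opens to 94 mm and grips with 3 to 60 N. Pads are 16 mm wide; open, the fingers measure 119 mm over their backs; the gripper's body (75 mm by 177 mm) begins 78 mm behind the grasp point.
Start: joints at [1.129, 0.3, 1.521, -0, 1.321, -0.067], TCP at [201.344, 511.81, 205.446] pointing down, gripper open.
Joint ranges: [-3.03, 3.03], [-0.79, 2.21], [0.23, 2.52], [-1.04, 4.18], [0, 3.07], [-2.55, 2.55]. Speed limits (rad/s): [2.22, 2.22, 2.57, 3.14, 3.14, 3.14].

## Interface

Orientations are given as [roll, pitch, yaw] about the fixed x, y, z axes, in that order (R = Rz(yaw) Ry(pitch) Rx(roll)).
In Python, from cell import manip gives the robot as it stands.
- The arm moves only by the tool servo_tool, never from a script. Its argument "motion" is a list that holds one entry, the list of rows, each a list of 7 numbers: the shift along the world's x, y, z as a fraction of full scale, then the turn, a rotation vector about the world's x, y, z as a fraction of full scale, then the closure, from 0 (fully open) to 1 (shut). In form: [[[x, y, z, rx, ry, rz, gripper], ...]]. A call has 1 to 10 rows; each row is the pose to reach, as a shift and turn from the pose commanded when the call began, turning the shorter way round; what a row does not reach only later rows make up. Full scale, the value 1, is 0.5 m for a shift and pi rad for a turn. A row lasts 1/10 s, in which the tool goes at most 50 mm and 8.59 degrees, less where a joint would pass 70% of its speed; a pose out of reach is approached as far as the arm can. A call with a number of a shift or a turn outside -1 to 1 is refused whole. A call with a gripper value outside its range is refused whole. The fingers move at their own pace and stop on an object; "newtons" is the grip in N (left out, the last holds). Time passes only in rows, so rows that repeat a pose let the fingers close. It gives the time, the measured TCP pose, the force, the opening and the grip force at its end, in the units of the state.
- manip.read_state(): the state, without advancing time (a new reading comes with each control period).
- manip.camera(name): name is "scene" or "top"; returns a dict with "frame" (480x640x3 uint8, red, green, blue), "range_z" (480x640 float32, mm along the optical axis (not along the pixel's ray), 0 where there is no reading), "vfov" (degrees; the focal length in pixels is half the picture's height over the tangent of half this angle, whatever the lens; pixels are square), "cx", "cy" (the principal point, pixels), "cam_to_world" (4x4, takes a point from camera to world coordinates). Camera axes: x right, y down, z forward; pixel columns grow to the right and rows downward; lengths in mm; the calibration is good to about 2 mm. A picture is of the moment at which its call begins.
- manip.sign_off(): hands the job in; it is judged then, once.
The state is a dict: "clock": time; "joints": joint angles; "qd": joint speeds; "effort": joint torques, N m; "eef_pos": TCP position; "eef_rot": TCP orientation; "wrist_force": force on the tool from outside, world axes, zero at the start; "moment": the same for the moment, N m; "finger_gap": finger opening in mm; "finger_force": force on a finger pad.
Only numpy, scipy, OpenCV 4.12 (cv2) and the standard library are available. Lean on these libraries where they do the work, as an engineer would, in place of code of your own. Each camera call takes 0.05 s, during which the arm holds its last target. There are 200 camera calls.

## Task

Serve a squirt of syrup into the square glass that lies on its side on the tray: first park the glass mouth-up in the angled plywood rest, down against its ledge, and let go of it there so that you can take a new grip; then stand it upright on the board of the pump bottle, centred right below the spout's tip, and let go. Only then press the pump head all the way down and let it come fully up again. Never drop the glass, do not work the pump before the glass is there, and leave everything else on the table where it stands.

Things in the scene. Friction and masses are not known exactly. Their poses are not given: they have to be found in the camera images.
- tumbler_mid (a point): Centre of the clear glass tumbler of square section, 58 x 58 x 100 mm, open at one end, about 0.22 kg. x runs along it from bottom to mouth (bottom face 50 mm towards -x, rim 50 mm towards +x); the side faces lie 29 mm away along y and z. It starts lying on the tray, z up, mouth towards the robot's right (-y) within 45 degrees. Upright, its x points straight up.
- rest: Fixed angled plywood rest like a phone easel, base 130 x 74 mm, about 90 mm high, origin below it on the table. x points to its high side (roughly to the robot's right, within 25 degrees). A 44 mm wide, 80 mm long board climbs at 45 degrees towards +x; a ledge at its low end stands 22 mm out square to it. The board is narrower than the glass: fingers pass at both sides.
- rest_seat (a point): Where the centre of the square glass is when properly parked in the rest: a side face on the sloping board, bottom against the ledge, mouth up, so that the x of the glass rises at 45 degrees towards the x of the rest. Axes of this point: those of the rest (x level, z up).
- spot (a point): Point on top of the pump bottle's board, below the spout's tip, where the middle of the glass's bottom must stand; 6 mm above the table. x points level to the bottle (roughly to the robot's right), z up. The board reaches 52 mm from here towards -x, 50 mm to each side. The spout's tip is 190 mm above, so no gripper fits above an upright glass: come tilted, leaning away from the bottle.
- dispenser: Fixed amber pump bottle with its plywood board, 195 x 100 x 6 mm; origin on the table under the spot, axes as the spot's. The upright bottle, radius 34 mm and 185 mm tall to its collar, has its axis 95 mm from the origin along +x. From the pump head on top a spout reaches back level to above the spot.
- pump_top (a point): Centre of the flat top of the round pump head (radius 20 mm) on the bottle, 227 mm above the table when up. Moves with the head. The spout leaves the head towards the spot.
- pump (a joint): Travel of the sprung pump head in m: 0 = up, 0.018 = fully down (pressed vertically, about 3 N to start and 9 N at the bottom, then a hard stop); it springs back by itself.
- tray: Fixed birch plywood tray 420 x 300 mm, floor 8 mm and rim 20 mm above the table; origin under its centre. The square glass lies on its robot-side half.
- green_bottle: Bystander: green glass bottle, radius 33 mm, 220 mm tall, upright on the tray's far half; origin at its underside.
- glass_a: Bystander: round clear glass, radius 32 mm, 100 mm tall, upright on the tray's far half; origin at its underside.
- glass_b: Bystander: a second round clear glass of the same size, also on the tray's far half; origin at its underside.
- chopstick_rest: Bystander: steel chopstick rest 58 x 16 x 12 mm on the tray; origin at its underside.
- lunchbox: Bystander: hard plastic lunchbox 116 x 176 x 64 mm with two clip latches, at the back; origin at its underside.
- dish: Bystander: small white bowl, radius 34 mm, 22 mm tall, between the tray and the rest and pump bottle; origin at its underside.
- napkin_holder: Bystander: wooden napkin holder with napkins 70 x 140 x 110 mm, far right; origin at its underside.

How it is judged (in metres and radians):
On the way, in this order (a step that is already met when the one before it is completed fails the run):
1. the square glass lies mouth-up in the angled rest, against its ledge, let go and at rest (distance between tumbler_mid and rest_seat below 0.02 m and angle between tumbler_mid's own x axis and vertical between 0.64 and 0.93 rad and contact force between the fingers and tumbler below 0.1 N and linear speed of tumbler below 0.03 m/s), for 0.3 s.
2. the square glass stands upright on the board below the spout's tip, let go (horizontal distance between tumbler_mid and spot below 0.02 m and angle between tumbler_mid's own x axis and vertical below 0.1 rad and z of tumbler_mid in the frame of spot between 0.044 and 0.056 m and contact force between the fingers and tumbler below 0.1 N and linear speed of tumbler below 0.03 m/s), for 0.3 s.
3. the pump head is pressed all the way down (value of joint pump above 0.0145 m), for 0.05 s.
At the end, for the whole second after the job is handed in: The square glass stands upright (within 0.1 rad) on the pump bottle's board, its centre within 20 mm of the spot below the spout's tip, released and at rest, and the pump head is up again (within 3 mm) (all of step 2 and value of joint pump below 0.003 m); the robot touches nothing.
It fails at once if the pump is worked (over 6 mm) while the square glass is not standing upright below the spout (value of joint pump above 0.006 m and (horizontal distance between tumbler_mid and spot above 0.03 m or angle between tumbler_mid's own x axis and vertical above 0.2 rad)).
It fails at once if the square glass is dropped (moves faster than 0.5 m/s while not held) (linear speed of tumbler above 0.5 m/s and contact force between the fingers and tumbler below 0.1 N).
It fails at once if another thing is pushed more than 25 mm away or tipped over (distance of any of green_bottle, glass_a, glass_b, chopstick_rest, lunchbox, dish, napkin_holder from where it was at the start of the episode above 0.025 m or angle between any of green_bottle, glass_a, glass_b, chopstick_rest, lunchbox, dish, napkin_holder's own z axis and vertical above 0.4 rad).
It also fails if it takes over 69 s, if anything falls off the work surface, if the arm or the gripper's body presses on something with over 40 N, if the wrist force passes 120 N, or if a joint passes its speed limit or range.

## Working session

There is one attempt and no reset: what is moved stays moved. The work goes in short steps, Python scripts to look and compute and a tool call to move; the robot and the scene stay as the last step left them, time stands still between calls to the robot, and variables do not carry over. Pictures are saved under pics/ and viewed, at most 11 in all, crops included, and the job is handed in when it is done.

Besides the shell and the picture viewer there is one more tool, called as name(argument=value, ...), one argument or row to a line, values as JSON. servo_tool: Moves the arm, as the interface text tells. Its arguments: {"type":"object","properties":{"motion":{"type":"array"},"newtons":{"type":"number"}},"required":["motion"]}

```bash
mkdir -p pics; cat > h.py <<'E'
import numpy as np, cv2
from cell import manip
def snap(n):
    c=manip.camera(n); np.savez(f'pics/{n}.npz',**{k:np.array(v) for k,v in c.items()}); return c
def load(n): return dict(np.load(f'pics/{n}.npz'))
def cloud(c):
    f=240/np.tan(np.radians(float(c['vfov']))/2); z=c['range_z']; v,u=np.mgrid[:480,:640]
    P=np.stack([(u-c['cx'])/f*z,(v-c['cy'])/f*z,z,np.ones_like(z)],-1)@np.array(c['cam_to_world']).T
    P=P[...,:3]; P[z==0]=np.nan; return P
def ray(c,u,v,h):
    f=240/np.tan(np.radians(float(c['vfov']))/2); T=np.array(c['cam_to_world'])
    d=T[:3,:3]@np.array([(u-c['cx'])/f,(v-c['cy'])/f,1]); o=T[:3,3]; return o+d*(h-o[2])/d[2]
E
python3 - <<'E'
from h import *
for n in('scene','top'):
    c=snap(n); cv2.imwrite(f'pics/{n}1.png',c['frame'][...,::-1]); print(n,c['vfov'],c['cx'],c['cy'],np.round(c['cam_to_world'],3).tolist())
print(manip.read_state())
E
```

```text
scene 55.980908040408856 315.50215545053476 232.66848864323183 [[0.572, 0.425, -0.702, 1268.133], [0.82, -0.321, 0.474, -460.314], [-0.024, -0.847, -0.532, 666.744], [0.0, 0.0, 0.0, 1.0]]
top 44.4141644687246 315.27096409101574 242.44214263001433 [[-0.008, -0.983, 0.185, 399.128], [-1.0, 0.003, -0.03, -16.888], [0.029, -0.185, -0.982, 1310.035], [0.0, 0.0, 0.0, 1.0]]
{'clock': 0.1, 'joints': array([ 1.12938465e+00,  3.00360652e-01,  1.52150408e+00, -1.13600487e-05,
        1.32068477e+00, -6.65805965e-02]), 'qd': array([-0.0002955 , -0.00129933, -0.0026678 , -0.00060195,  0.00092891,
       -0.00058728]), 'effort': array([ 2.98227515e-04, -5.32640183e+01, -3.53288305e+01,  7.09050894e-02,
        2.35149404e-02, -8.94491478e-06]), 'eef_pos': array([201.26264171, 511.61099139, 204.97948224]), 'eef_rot': array([-3.14063719e+00, -5.26809971e-05,  2.76676437e+00]), 'wrist_force': array([-0.24976488, -0.19019094, -0.22959909]), 'moment': array([-0.02248909,  0.02310961,  0.01184655]), 'finger_force': 0.0, 'finger_gap': 93.832402453543}
```

View pics/scene1.png

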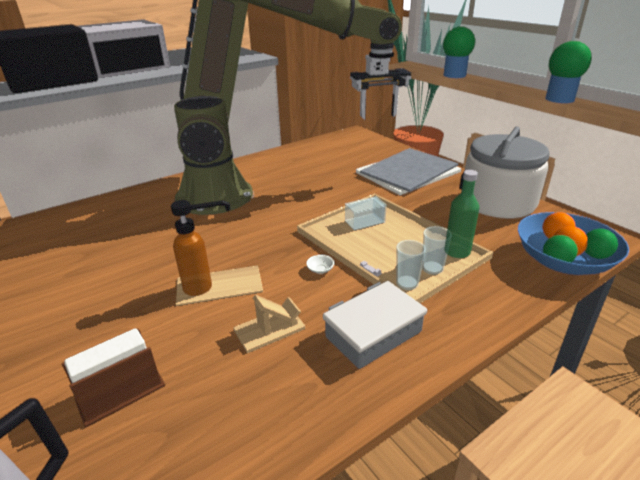

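View pics/top1.png

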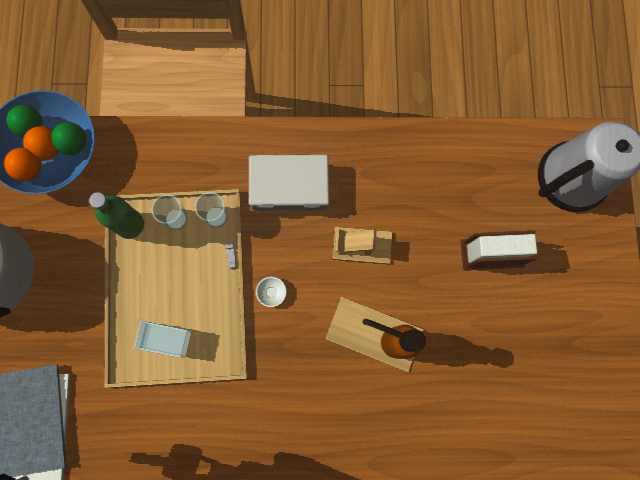

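The scene view shows the glass lying on the tray at about (365,213), the rest at (270,325) and the pump at (195,250). In the top view the glass is at (163,339), the rest at (363,245), the board at (375,335) and the pump head at (411,341). I'll enlarge these in a montage.

```bash
python3 - <<'E'
from h import *
c=load('top'); f=c['frame'][...,::-1]; P=cloud(c)
def crop(f,x,y,w,h,s): return cv2.resize(f[y:y+h,x:x+w],None,fx=s,fy=s,interpolation=cv2.INTER_CUBIC)
s=load('scene')['frame'][...,::-1]
A=np.hstack([crop(f,120,305,80,60,5),crop(f,325,215,80,60,5)])
B=np.hstack([crop(f,320,290,120,90,10/3),crop(s,225,280,90,67.5.__int__(),400/90)[:300]])
B=B[:min(300,B.shape[0])] if B.shape[0]>=297 else B
h=min(300,B.shape[0]); cv2.imwrite('pics/m1.png',np.vstack([A,B[:h]])) 
def med(u,v): return np.round(np.nanmedian(P[v-1:v+2,u-1:u+2].reshape(-1,3),0),1)
for n,u,v in [('glass',163,339),('glass',150,337),('tray',200,320),('pump',411,341),('spout',370,322),('board',345,320),('rest',363,240),('rest',345,240),('rest',372,240),('dish',271,292),('grn',97,200)]: print(n,u,v,med(u,v))
E
```

```text
Traceback (most recent call last):
ValueError: all the input array dimensions except for the concatenation axis must match exactly, but along dimension 0, the array at index 0 has size 300 and the array at index 1 has size 298
```

```bash
python3 - <<'E'
from h import *
c=load('top'); f=c['frame'][...,::-1]; P=cloud(c)
def crop(f,x,y,w,h): return cv2.resize(f[y:y+h,x:x+w],(400,300),interpolation=cv2.INTER_CUBIC)
s=load('scene')['frame'][...,::-1]
cv2.imwrite('pics/m1.png',np.vstack([np.hstack([crop(f,120,305,80,60),crop(f,325,215,80,60)]),np.hstack([crop(f,320,290,120,90),crop(s,230,285,80,60)])]))
def med(u,v): return np.round(np.nanmedian(P[v-1:v+2,u-1:u+2].reshape(-1,3),0),1)
for n,u,v in [('glass',163,339),('glass',150,337),('tray',200,320),('pump',411,341),('spout',370,322),('board',345,320),('rest',363,240),('rest',345,240),('rest',372,240),('dish',271,292),('grn',97,200)]: print(n,u,v,med(u,v))
E
```

```text
glass 163 339 [430.7 262.9  67.1]
glass 150 337 [435.1 291.1  64.8]
tray 200 320 [472.6 197.6   8.1]
pump 411 341 [ 419.7 -222.8  227.5]
spout 370 322 [ 454.7 -149.5  221.9]
board 345 320 [ 470.6 -120.2    8.4]
rest 363 240 [ 638.9 -157.4   67.6]
rest 345 240 [ 645.3 -121.1   33. ]
rest 372 240 [ 634.9 -174.4   85.7]
dish 271 292 [533.3  42.9   6.2]
grn 97 200 [685.3 360.3 229.9]
```

View pics/m1.png

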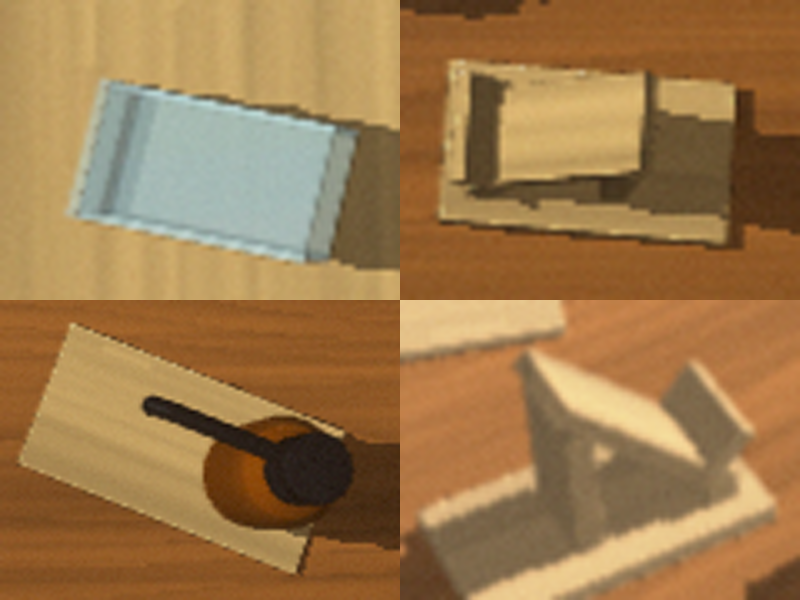

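```bash
python3 - <<'E'
from h import *
c=load('top'); P=cloud(c)
def R(u,v,h): return ray(c,u,v,h)
g=np.array([R(120+a/5,305+b/5,66) for a,b in [(100,80),(335,125),(305,260),(70,215)]])
print('glass',g.round(1).tolist(),'mid',g.mean(0).round(1)); d=g[1]+g[2]-g[0]-g[3]; print('len',np.linalg.norm(d)/2,'yaw',np.degrees(np.arctan2(d[1],d[0])))
# depth check of glass
b=P[305:365,120:200].reshape(-1,3); b=b[b[:,2]>55]; r=cv2.minAreaRect(b[:,:2].astype(np.float32)); print('depth',r,np.median(b[:,2]))
r0=np.array([R(325+a/5,215+b/5,8) for a,b in [(48,60),(335,85),(327,243),(40,220)]]); print('rest',r0.round(1).tolist(),r0.mean(0).round(1)); d=r0[1]+r0[2]-r0[0]-r0[3]; yr=np.arctan2(d[1],d[0]); print(np.degrees(yr),np.linalg.norm(d)/2)
ex=np.array([np.cos(yr),np.sin(yr)]);ey=np.array([-ex[1],ex[0]])
for n in('top','scene'):
    Q=cloud(load(n)).reshape(-1,3); m=(np.abs((Q[:,:2]-r0.mean(0)[:2])@ex)<75)&(np.abs((Q[:,:2]-r0.mean(0)[:2])@ey)<45)&(Q[:,2]>3); Q=Q[m]
    x=(Q[:,:2]-r0.mean(0)[:2])@ex; y=(Q[:,:2]-r0.mean(0)[:2])@ey
    print(n)
    for lo in range(-72,72,6):
        k=(x>=lo)&(x<lo+6)&(Q[:,2]>14)
        if k.sum(): print(lo,k.sum(),'z',np.percentile(Q[k,2],[5,50,95]).round(),'y',np.percentile(y[k],[2,50,98]).round())
    k=(x>-20)&(x<25)&(Q[:,2]-x>48)&(Q[:,2]-x<80); 
    if k.sum()>20: print('slope',np.polyfit(x[k],Q[k,2],1),k.sum())
    print('base z',np.median(Q[(Q[:,2]<14),2]))
D=np.array([R(320+a*.3,290+b*.3,6) for a,b in [(72,23),(18,162),(300,273)]]); print('board',D.round(1).tolist()); 
print('tip',R(320+45,290+31.5,222),'head',R(320+309*.3,290+169*.3,227))
k=P.reshape(-1,3); k=k[(k[:,2]>222)&(np.hypot(k[:,0]-420,k[:,1]+223)<28)]; print('head depth',cv2.minEnclosingCircle(k[:,:2].astype(np.float32)),np.median(k[:,2]))
E
```

```text
glass [[468.1, 312.4, 66.0], [448.8, 214.4, 66.0], [393.7, 225.0, 66.0], [412.8, 322.1, 66.0]] mid [430.9 268.5  66. ]
len 99.4111680275043 yaw -101.11041278859014
depth ((431.55963134765625, 270.006103515625), (100.64994812011719, 57.80747985839844), 78.41026306152344) 66.38949963848563
rest [[680.1, -100.2, 8.0], [668.2, -230.6, 8.0], [595.7, -224.6, 8.0], [606.7, -95.6, 8.0]] [ 637.7 -162.8    8. ]
-95.02350250641295 130.20833926558672
top
-66 40 z [15. 42. 47.] y [-27.   0.  24.]
-60 65 z [39. 44. 49.] y [-24.  -2.  24.]
-54 62 z [26. 38. 44.] y [-25.  -2.  25.]
-48 60 z [26. 33. 37.] y [-24.  -0.  23.]
-42 66 z [24. 34. 39.] y [-24.  -1.  23.]
-36 59 z [35. 40. 46.] y [-21.  -1.  21.]
-30 63 z [19. 47. 51.] y [-27.  -2.  21.]
-24 68 z [15. 53. 57.] y [-28.  -3.  22.]
-18 64 z [47. 58. 63.] y [-21.  -1.  22.]
-12 64 z [59. 64. 70.] y [-24.  -1.  21.]
-6 68 z [61. 70. 76.] y [-28.   0.  22.]
0 69 z [22. 77. 80.] y [-21.  -3.  22.]
6 77 z [35. 81. 87.] y [-22.  -4.  21.]
12 73 z [17. 85. 89.] y [-26.  -7.  21.]
18 21 z [77. 80. 86.] y [-22.  -0.  21.]
24 5 z [14. 15. 17.] y [-22.  
[... 559 characters left out ...]
.  24.]
-36 36 z [33. 41. 45.] y [-17.  14.  24.]
-30 38 z [38. 47. 51.] y [-17.  15.  24.]
-24 36 z [43. 54. 57.] y [-20.  13.  24.]
-18 42 z [49. 59. 63.] y [-16.  16.  24.]
-12 37 z [55. 65. 69.] y [-19.  15.  24.]
-6 44 z [60. 71. 75.] y [-18.  14.  24.]
0 79 z [21. 67. 81.] y [-17.  22.  24.]
6 113 z [20. 67. 86.] y [-17.  22.  25.]
12 216 z [20. 52. 83.] y [-19.   3.  24.]
slope [ 0.64228791 69.7814174 ] 333
base z 9.170381252184711
board [[521.7, -113.7, 6.0], [430.5, -76.6, 6.0], [357.5, -260.2, 6.0]]
tip [ 455.81152051 -140.07687265  222.        ] head [ 420.16665378 -226.05593791  227.        ]
head depth ((421.922607421875, -223.75294494628906), 26.0322208404541) 227.0474937084516
```

```bash
cat >> h.py <<'E'
from scipy.spatial.transform import Rotation as Ro
def tool(yaw_obj,el):  # tool y = yaw_obj+90; z leans el from straight down towards yaw_obj direction (deg)
    a=np.radians(yaw_obj); e=np.radians(el); g=np.array([np.cos(a),np.sin(a),0])
    y=np.array([-g[1],g[0],0]); z=g*np.sin(e)-np.array([0,0,np.cos(e)]); return np.stack([np.cross(y,z),y,z],1)
GL=np.array([431.2,269,37]); RS=np.array([641,-134.5,86.6]); SP=np.array([456.4,-140,6])
TRAY=tool(-101.3,-45); REST=tool(-95,0); SPOT=tool(-111.9,45)
def go(grasp,R,back=0,s=None):
    s=s or manip.read_state(); t=np.array(grasp)+R[:,2]*(19-back)
    rv=(Ro.from_matrix(R)*Ro.from_euler('xyz',s['eef_rot']).inv()).as_rotvec()
    print('TCP',t.round(1),'shift',((t-s['eef_pos'])/500).round(4),'turn',(rv/np.pi).round(4),'mm',np.linalg.norm(t-s['eef_pos']).round(),'deg',np.degrees(np.linalg.norm(rv)).round(1))
def st():
    s=manip.read_state(); print(round(s['clock'],2),'q',s['joints'].round(3),'tcp',s['eef_pos'].round(1),'z',Ro.from_euler('xyz',s['eef_rot']).as_matrix()[:,2].round(3),'F',s['wrist_force'].round(1),'gap',round(s['finger_gap'],1),'ff',round(s['finger_force'],1))
E
python3 -c "
from h import *
go(GL,TRAY,130)"
```

```text
TCP [415.8 192.  115.5] shift [ 0.4291 -0.6392 -0.179 ] turn [ 0.2376  0.1292 -0.419 ] mm 395.0 deg 89.8
```

servo_tool(
  motion=[
    [[0.05, -0.08, 0.0, 0.03, 0.016, -0.05, 0], [0.1, -0.15, 0.0, 0.05, 0.028, -0.09, 0], [0.43, -0.64, 0.0, 0.2376, 0.1292, -0.419, 0], [0.43, -0.64, 0.0, 0.2376, 0.1292, -0.419, 0], [0.43, -0.64, 0.0, 0.2376, 0.1292, -0.419, 0], [0.43, -0.64, 0.0, 0.2376, 0.1292, -0.419, 0], [0.43, -0.64, 0.0, 0.2376, 0.1292, -0.419, 0], [0.43, -0.64, 0.0, 0.2376, 0.1292, -0.419, 0], [0.43, -0.64, 0.0, 0.2376, 0.1292, -0.419, 0], [0.43, -0.64, 0.0, 0.2376, 0.1292, -0.419, 0]],
  ],
)

```text
clock: 1.1
eef_pos: [417.3, 190.2, 205.2]
eef_rot: [3.109, -0.755, 1.452]
wrist_force: [-0.1, 0.4, 0.8]
finger_gap: 94.1
finger_force: 0.0
```

```bash
python3 -c "
from h import *
st();go(GL,TRAY,130)"
```

```text
1.1 q [-0.076  0.017  2.035  0.836  1.169 -0.319] tcp [417.3 190.2 205.2] z [ 0.114  0.676 -0.728] F [-0.1  0.4  0.8] gap 94.1 ff 0.0
TCP [415.8 192.  115.5] shift [-0.003   0.0036 -0.1793] turn [ 0.0108  0.0058 -0.0176] mm 90.0 deg 3.9
```

servo_tool(
  motion=[
    [[-0.003, 0.0036, -0.09, 0.0108, 0.0058, -0.0176, 0], [-0.003, 0.0036, -0.1793, 0.0108, 0.0058, -0.0176, 0], [-0.003, 0.0036, -0.1793, 0.0108, 0.0058, -0.0176, 0], [-0.003, 0.0036, -0.1793, 0.0108, 0.0058, -0.0176, 0]],
  ],
)

```text
clock: 1.5
eef_pos: [415.1, 193.7, 116.6]
eef_rot: [3.139, -0.783, 1.384]
wrist_force: [0.3, -0.2, 0.6]
finger_gap: 93.9
finger_force: 0.0
```

```bash
python3 - <<'E'
from h import *
st();go(GL,TRAY,0)
c=snap('top'); d=snap('scene')
cv2.imwrite('pics/m2.png',np.hstack([cv2.resize(c['frame'][275:425,90:290],(400,300)),cv2.resize(d['frame'][140:290,270:470],(400,300))])[...,::-1])
E
```

```text
1.5 q [-0.08   0.173  2.134  0.977  1.009 -0.517] tcp [415.1 193.7 116.6] z [ 0.133  0.693 -0.709] F [ 0.3 -0.2  0.6] gap 93.9 ff 0.0
TCP [433.8 282.2  23.6] shift [ 0.0374  0.1769 -0.1861] turn [ 0.0007  0.0004 -0.0028] mm 130.0 deg 0.5
```

View pics/m2.png

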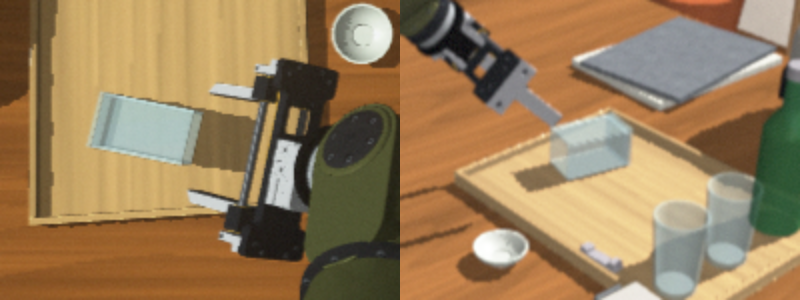

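The picture shows the open fingers (crop 230,90 and 210,200) lined up either side of the glass (145,128). I'll advance and close.

servo_tool(
  motion=[
    [[0.0094, 0.044, -0.0465, 0, 0, 0, 0], [0.0187, 0.088, -0.093, 0, 0, 0, 0], [0.028, 0.132, -0.14, 0, 0, -0.0028, 0], [0.0374, 0.1769, -0.1861, 0, 0, -0.0028, 0], [0.0374, 0.1769, -0.1861, 0, 0, -0.0028, 0], [0.0374, 0.1769, -0.1861, 0, 0, -0.0028, 0.3], [0.0374, 0.1769, -0.1861, 0, 0, -0.0028, 0.6], [0.0374, 0.1769, -0.1861, 0, 0, -0.0028, 1], [0.0374, 0.1769, -0.1861, 0, 0, -0.0028, 1], [0.0374, 0.1769, -0.1861, 0, 0, -0.0028, 1]],
  ],
  newtons=20,
)

```text
clock: 2.6
eef_pos: [433.8, 281.8, 23.3]
eef_rot: [3.137, -0.784, 1.376]
wrist_force: [1.2, -2.9, 8.7]
finger_gap: 58.1
finger_force: 20.0
```

servo_tool(
  motion=[
    [[0, 0, 0, 0, 0, 0, 1], [0, 0, 0, 0, 0, 0, 1], [0, 0, 0, 0, 0, 0, 1]],
  ],
)

```text
clock: 2.9
eef_pos: [433.8, 281.9, 23.3]
eef_rot: [3.137, -0.784, 1.376]
wrist_force: [-1.8, -4.7, 7.2]
finger_gap: 57.9
finger_force: 20.0
```

```bash
python3 - <<'E'
from h import *
st();go(GL,TRAY,0);print('over rest, 70mm up');go(RS+[0,0,110],REST)
E
```

```text
2.9 q [ 0.145  0.442  2.087  1.263  0.771 -0.687] tcp [433.8 281.9  23.3] z [ 0.141  0.692 -0.708] F [-1.8 -4.7  7.2] gap 57.9 ff 20.0
TCP [433.8 282.2  23.6] shift [-0.      0.0005  0.0005] turn [0.0007 0.001  0.0002] mm 0.0 deg 0.2
over rest, 70mm up
TCP [ 641.  -134.5  177.6] shift [ 0.4143 -0.8329  0.3086] turn [-0.247   0.0365  0.0329] mm 490.0 deg 45.3
```

servo_tool(
  motion=[
    [[0, 0, 0.03, 0, 0, 0, 1], [0, 0, 0.08, 0, 0, 0, 1], [0, 0, 0.15, 0, 0, 0, 1], [0, 0, 0.23, 0, 0, 0, 1], [0.02, -0.05, 0.3086, -0.03, 0.004, 0.004, 1], [0.07, -0.15, 0.3086, -0.06, 0.01, 0.01, 1], [0.12, -0.24, 0.3086, -0.1, 0.015, 0.013, 1], [0.16, -0.33, 0.3086, -0.14, 0.02, 0.018, 1], [0.2, -0.41, 0.3086, -0.18, 0.026, 0.024, 1], [0.24, -0.49, 0.3086, -0.22, 0.032, 0.029, 1]],
  ],
)

```text
clock: 3.9
eef_pos: [554.4, 34.4, 177.4]
eef_rot: [3.136, -0.079, 1.471]
wrist_force: [0.6, 0.5, -3.0]
finger_gap: 57.9
finger_force: 20.0
```

```bash
python3 - <<'E'
from h import *
st();go(RS+[0,0,110],REST)
E
```

```text
3.9 q [-0.042  0.327  1.555  0.083  1.251  0.032] tcp [554.4  34.4 177.4] z [ 0.013  0.078 -0.997] F [ 0.6  0.5 -3. ] gap 57.9 ff 20.0
TCP [ 641.  -134.5  177.6] shift [ 0.1733 -0.3379  0.0005] turn [-0.0249  0.0041  0.004 ] mm 190.0 deg 4.6
```

servo_tool(
  motion=[
    [[0.04, -0.08, 0, -0.01, 0.002, 0.002, 1], [0.08, -0.16, 0, -0.0249, 0.0041, 0.004, 1], [0.12, -0.24, 0, -0.0249, 0.0041, 0.004, 1], [0.16, -0.31, 0, -0.0249, 0.0041, 0.004, 1], [0.1733, -0.3379, 0, -0.0249, 0.0041, 0.004, 1], [0.1733, -0.3379, 0, -0.0249, 0.0041, 0.004, 1], [0.1733, -0.3379, 0, -0.0249, 0.0041, 0.004, 1]],
  ],
)

```text
clock: 4.6
eef_pos: [639.7, -131.6, 176.4]
eef_rot: [-3.14, -0.006, 1.484]
wrist_force: [-0.9, 0.7, -2.2]
finger_gap: 57.7
finger_force: 20.0
```

```bash
python3 - <<'E'
from h import *
st();go(RS+[0,0,110],REST);go(RS,REST)
c=snap('top'); d=snap('scene')
cv2.imwrite('pics/m3.png',np.hstack([cv2.resize(c['frame'][180:300,290:450],(400,300)),cv2.resize(d['frame'][200:360,180:393],(400,300))])[...,::-1])
E
```

```text
4.6 q [-0.261  0.556  1.228  0.006  1.36  -0.176] tcp [ 639.7 -131.6  176.4] z [-0.001  0.006 -1.   ] F [-0.9  0.7 -2.2] gap 57.7 ff 20.0
TCP [ 641.  -134.5  177.6] shift [ 0.0026 -0.0058  0.0025] turn [-0.002  -0.0002 -0.0001] mm 3.0 deg 0.4
TCP [ 641.  -134.5   67.6] shift [ 0.0026 -0.0058 -0.2175] turn [-0.002  -0.0002 -0.0001] mm 109.0 deg 0.4
```

View pics/m3.png

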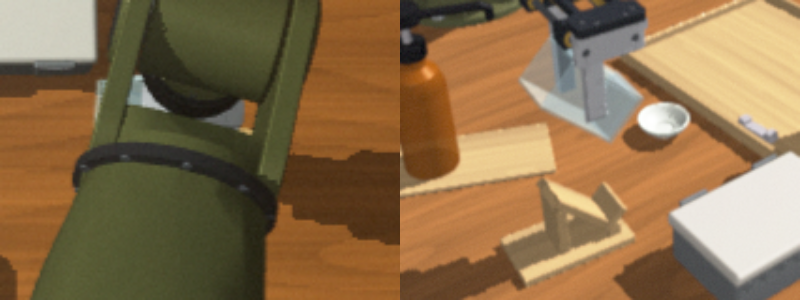

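The scene view shows the glass held at 45°, mouth towards the bottle (left), above the rest. I'll lower it now.

servo_tool(
  motion=[
    [[0, 0, -0.05, 0, 0, 0, 1], [0, 0, -0.1, 0, 0, 0, 1], [0, 0, -0.14, 0, 0, 0, 1], [0, 0, -0.17, 0, 0, 0, 1], [0, 0, -0.19, 0, 0, 0, 1], [0, 0, -0.2, 0, 0, 0, 1], [0, 0, -0.205, 0, 0, 0, 1], [0, 0, -0.205, 0, 0, 0, 1]],
  ],
)

```text
clock: 5.5
eef_pos: [640.4, -131.9, 75.0]
eef_rot: [3.141, -0.006, 1.484]
wrist_force: [-0.2, 0.4, -1.9]
finger_gap: 57.9
finger_force: 20.0
```

```bash
python3 - <<'E'
from h import *
st();go(RS,REST)
d=snap('scene')
cv2.imwrite('pics/m4.png',cv2.resize(d['frame'][250:360,200:347],(800,600),interpolation=cv2.INTER_CUBIC)[...,::-1])
E
```

```text
5.5 q [-0.262  0.651  1.322  0.006  1.168 -0.178] tcp [ 640.4 -131.9   75. ] z [ 0.001  0.006 -1.   ] F [-0.2  0.4 -1.9] gap 57.9 ff 20.0
TCP [ 641.  -134.5   67.6] shift [ 0.0012 -0.0052 -0.0147] turn [-0.0018  0.0004 -0.0003] mm 8.0 deg 0.3
```

View pics/m4.png

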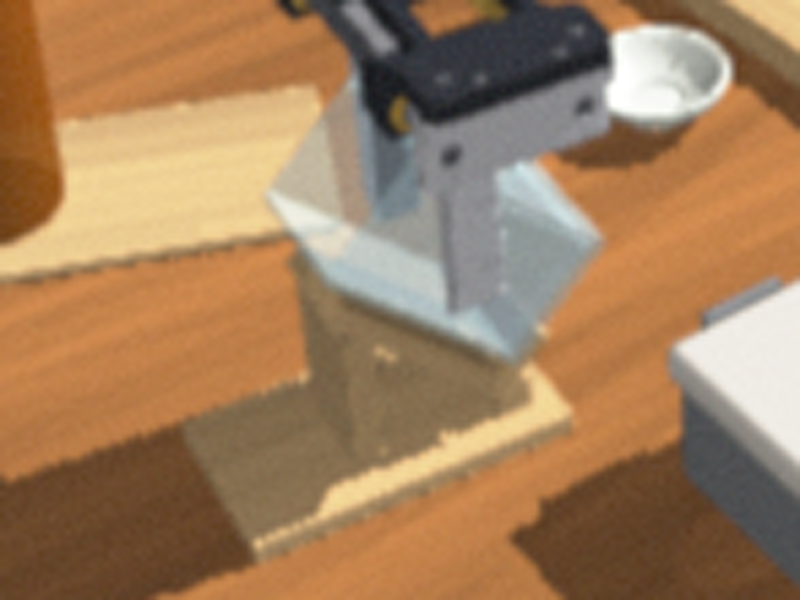

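The glass is just above the board (crop 300,265) and the ledge (530,350). I'll ease it down until contact.

servo_tool(
  motion=[
    [[0.001, -0.003, -0.003, 0, 0, 0, 1], [0.001, -0.004, -0.006, 0, 0, 0, 1], [0.001, -0.004, -0.008, 0, 0, 0, 1], [0.001, -0.004, -0.008, 0, 0, 0, 1]],
  ],
)

```text
clock: 5.95
eef_pos: [640.6, -133.9, 70.4]
eef_rot: [-3.141, -0.006, 1.484]
wrist_force: [0.3, -0.2, -3.3]
finger_gap: 57.9
finger_force: 20.0
```

servo_tool(
  motion=[
    [[0, 0, -0.002, 0, 0, 0, 1], [0, 0, -0.004, 0, 0, 0, 1], [0, 0, -0.004, 0, 0, 0, 1]],
  ],
)

```text
clock: 6.25
eef_pos: [641.1, -134.6, 69.6]
eef_rot: [3.14, -0.005, 1.484]
wrist_force: [-0.8, -3.3, 5.0]
finger_gap: 58.0
finger_force: 20.0
```

servo_tool(
  motion=[
    [[0, 0, -0.002, 0, 0, 0, 1], [0, 0, -0.004, 0, 0, 0, 1], [0, 0, -0.004, 0, 0, 0, 1]],
  ],
)

```text
clock: 6.55
eef_pos: [641.6, -135.3, 68.8]
eef_rot: [3.138, -0.004, 1.484]
wrist_force: [-3.2, -7.6, 12.9]
finger_gap: 58.2
finger_force: 20.0
```

servo_tool(
  motion=[
    [[0, -0.003, -0.002, 0, 0, 0, 1], [0, -0.005, -0.004, 0, 0, 0, 1], [0, -0.005, -0.004, 0, 0, 0, 1]],
  ],
)

```text
clock: 6.85
eef_pos: [641.7, -136.0, 67.7]
eef_rot: [3.138, -0.006, 1.485]
wrist_force: [-7.1, 6.0, 22.9]
finger_gap: 57.9
finger_force: 20.0
```

servo_tool(
  motion=[
    [[0, 0, 0.002, 0, 0, 0, 1], [0, 0, 0.002, 0, 0, 0, 0.36], [0, 0, 0.002, 0, 0, 0, 0.3], [0, 0, 0.002, 0, 0, 0, 0.15], [0, 0, 0.002, 0, 0, 0, 0], [0, 0, 0.002, 0, 0, 0, 0], [0, 0, 0.002, 0, 0, 0, 0], [0, 0, 0.002, 0, 0, 0, 0], [0, 0, 0.002, 0, 0, 0, 0], [0, 0, 0.002, 0, 0, 0, 0]],
  ],
)

```text
clock: 7.85
eef_pos: [640.7, -136.4, 65.5]
eef_rot: [3.141, -0.006, 1.484]
wrist_force: [-0.1, -0.9, -0.5]
finger_gap: 94.2
finger_force: 0.0
```

```bash
python3 - <<'E'
from h import *
st()
d=snap('scene')
cv2.imwrite('pics/m5.png',cv2.resize(d['frame'][250:360,200:347],(800,600),interpolation=cv2.INTER_CUBIC)[...,::-1])
E
```

```text
7.85 q [-0.268  0.665  1.323  0.006  1.154 -0.184] tcp [ 640.7 -136.4   65.5] z [ 0.001  0.006 -1.   ] F [-0.1 -0.9 -0.5] gap 94.2 ff 0.0
```

View pics/m5.png

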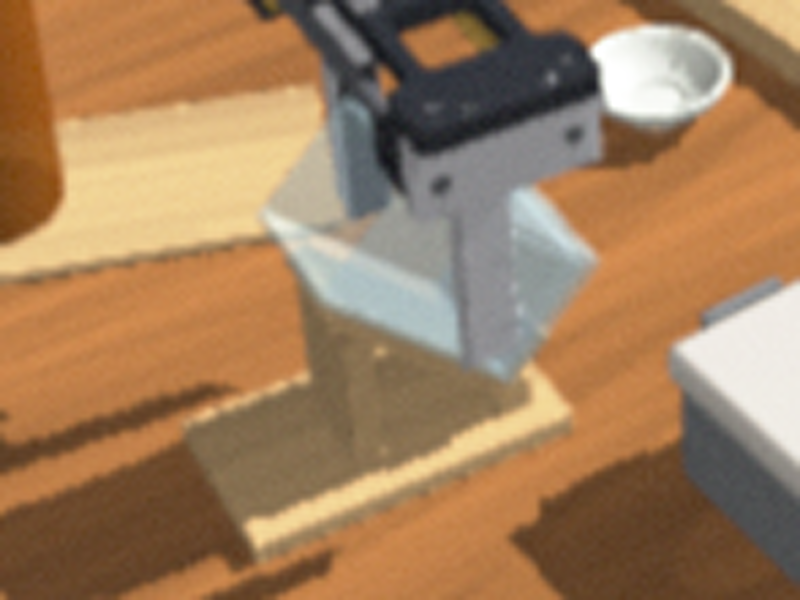

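The glass lies on the board against the ledge, released, with the fingers clear. I'll hold briefly, and before regripping check that the tilted placing pose is within the joint ranges by fitting a simple arm model to the logged poses.

servo_tool(
  motion=[
    [[0, 0, 0, 0, 0, 0, 0], [0, 0, 0, 0, 0, 0, 0], [0, 0, 0, 0, 0, 0, 0]],
  ],
)

```text
clock: 8.2
eef_pos: [640.7, -136.4, 65.5]
eef_rot: [3.141, -0.006, 1.484]
wrist_force: [0.4, -0.2, -0.2]
finger_gap: 93.9
finger_force: 0.0
```

```bash
cat > kin.py <<'E'
from h import *
from scipy.optimize import least_squares
D=[([1.129,.3,1.521,0,1.321,-.067],[201.3,511.7,205.2]),([-.076,.017,2.035,.836,1.169,-.319],[417.3,190.2,205.2]),([-.08,.173,2.134,.977,1.009,-.517],[415.1,193.7,116.6]),([.145,.442,2.087,1.263,.771,-.687],[433.8,281.9,23.3]),([-.042,.327,1.555,.083,1.251,.032],[554.4,34.4,177.4]),([-.261,.556,1.228,.006,1.36,-.176],[639.7,-131.6,176.4]),([-.262,.651,1.322,.006,1.168,-.178],[640.4,-131.9,75.])]
def fk(p,q,s):
    a,h,L1,L2,e,d,b=p; r=Ro.from_rotvec
    A=r([0,0,q[0]]); B=A*r([0,q[1],0]); C=B*r([0,q[2],0]); W=C*r([0,0,s*q[3]])*r([0,q[4],0])
    return A.apply([a,b,h])+B.apply([0,0,L1])+C.apply([e,0,L2])+W.apply([0,0,d]), W*r([0,0,q[5]])
best=min((least_squares(lambda p:np.concatenate([fk(p,q,s)[0]-t for q,t in D]),[50,300,400,400,0,250,0]) for s in(1,)),key=lambda r:r.cost); P_=best.x
if __name__=='__main__':
    print(best.cost,P_.round(1))
    z=fk(P_,D[2][0],1)[1].as_matrix(); print(z.round(3)); s=1
    q=[-.268,.665,1.323,.006,1.154,-.184]; F=fk(P_,q,1)[1].as_matrix().round(2); print('REST model',F.tolist(),'true',REST.round(2).tolist())
    off=Ro.from_matrix(F).inv()*Ro.from_matrix(REST)
    for T in(45,35,30):
      for up in(0,100):
        R=tool(-111.9,T); t=SP+[0,0,50+up]+R[:,2]*19
        def res(q):
            x,W=fk(P_,q,1); return np.r_[(x-t)/100,(Ro.from_matrix(R)*(W*off).inv()).as_rotvec()]
        lo=np.array([-3.03,-.79,.23,-1.04,0,-2.55]);hi=np.array([3.03,2.21,2.52,4.18,3.07,2.55])
        o=least_squares(res,[0,.5,1.6,-.5,1.2,0],bounds=(lo,hi)); print(T,up,o.cost.round(5),o.x.round(2))
E
python3 kin.py
```

```text
0.3749330272020877 [3.000e-01 2.216e+02 4.236e+02 4.475e+02 4.090e+01 2.705e+02 3.660e+01]
[[-0.982  0.131  0.133]
 [ 0.186  0.696  0.693]
 [-0.002  0.706 -0.709]]
REST model [[-1.0, 0.09, 0.0], [0.09, 1.0, 0.01], [-0.0, 0.01, -1.0]] true [[0.09, 1.0, -0.0], [1.0, -0.09, -0.0], [-0.0, 0.0, -1.0]]
45 0 0.0 [-0.03  0.57  1.77 -0.77  1.24  0.79]
45 100 0.0 [-0.03  0.4   1.74 -0.73  1.39  0.64]
35 0 0.0 [-0.09  0.5   1.8  -0.64  1.13  0.67]
35 100 0.0 [-0.09  0.34  1.75 -0.6   1.3   0.53]
30 0 0.0 [-0.12  0.47  1.82 -0.57  1.07  0.59]
30 100 0.0 [-0.12  0.31  1.76 -0.52  1.26  0.47]
```

servo_tool(
  motion=[
    [[0, 0, 0, 0, 0, 0, 0.3], [0, 0, 0, 0, 0, 0, 0.5], [0, 0, 0, 0, 0, 0, 1], [0, 0, 0, 0, 0, 0, 1], [0, 0, 0, 0, 0, 0, 1], [0, 0, 0, 0, 0, 0, 1], [0, 0, 0, 0, 0, 0, 1]],
  ],
  newtons=20,
)

```text
clock: 8.9
eef_pos: [640.8, -136.4, 65.6]
eef_rot: [3.141, -0.006, 1.484]
wrist_force: [1.3, -1.0, -0.2]
finger_gap: 57.8
finger_force: 20.0
```

servo_tool(
  motion=[
    [[0, 0, 0.02, 0, 0, 0, 1], [0, 0, 0.06, 0, 0, 0, 1], [0, 0, 0.12, 0, 0, 0, 1], [0, 0, 0.18, 0, 0, 0, 1], [0, 0, 0.22, 0, 0, 0, 1], [0, 0, 0.24, 0, 0, 0, 1], [0, 0, 0.24, 0, 0, 0, 1]],
  ],
)

```text
clock: 9.6
eef_pos: [640.9, -136.5, 186.8]
eef_rot: [3.14, -0.006, 1.484]
wrist_force: [0.1, -0.1, -2.8]
finger_gap: 57.8
finger_force: 20.0
```

```bash
python3 - <<'E'
from h import *
st();go(SP+[.373*120,.928*120,50+45],SPOT); go(SP+[0,0,50+45],SPOT)
E
```

```text
9.6 q [-0.268  0.552  1.21   0.006  1.379 -0.183] tcp [ 640.9 -136.5  186.8] z [ 0.002  0.005 -1.   ] F [ 0.1 -0.1 -2.8] gap 57.8 ff 20.0
TCP [496.1 -41.1  87.6] shift [-0.2896  0.1907 -0.1985] turn [-0.2456  0.0592 -0.0894] mm 200.0 deg 48.2
TCP [ 451.4 -152.5   87.6] shift [-0.3791 -0.032  -0.1985] turn [-0.2456  0.0592 -0.0894] mm 215.0 deg 48.2
```

servo_tool(
  motion=[
    [[-0.03, 0.05, 0, -0.03, 0.007, -0.01, 1], [-0.08, 0.12, 0, -0.06, 0.015, -0.022, 1], [-0.14, 0.19, 0, -0.1, 0.024, -0.036, 1], [-0.2, 0.19, -0.02, -0.14, 0.034, -0.051, 1], [-0.26, 0.19, -0.06, -0.18, 0.043, -0.066, 1], [-0.2896, 0.1907, -0.12, -0.22, 0.053, -0.08, 1], [-0.2896, 0.1907, -0.17, -0.2456, 0.0592, -0.0894, 1], [-0.2896, 0.1907, -0.1985, -0.2456, 0.0592, -0.0894, 1], [-0.2896, 0.1907, -0.1985, -0.2456, 0.0592, -0.0894, 1], [-0.2896, 0.1907, -0.1985, -0.2456, 0.0592, -0.0894, 1]],
  ],
)

```text
clock: 10.6
eef_pos: [496.4, -41.3, 87.1]
eef_rot: [-3.14, 0.783, 1.188]
wrist_force: [-0.4, -0.4, -2.7]
finger_gap: 57.7
finger_force: 20.0
```

```bash
python3 - <<'E'
from h import *
st(); go(SP+[0,0,50+45],SPOT)
c=snap('top'); d=snap('scene')
cv2.imwrite('pics/m6.png',np.hstack([cv2.resize(c['frame'][240:390,250:450],(400,300)),cv2.resize(d['frame'][180:330,150:350],(400,300))])[...,::-1])
# glass depth points around expected centre, in scene and top clouds
for x in(c,d):
    Q=cloud(x).reshape(-1,3); k=Q[(np.hypot(Q[:,0]-501,Q[:,1]+29)<48)&(Q[:,2]>30)&(Q[:,2]<160)]; print(len(k),np.percentile(k,[1,50,99],0).round(0).tolist())
E
```

```text
10.6 q [ 0.172  0.603  1.582 -0.646  1.466  0.797] tcp [496.4 -41.3  87.1] z [-0.264 -0.654 -0.709] F [-0.4 -0.4 -2.7] gap 57.7 ff 20.0
TCP [ 451.4 -152.5   87.6] shift [-0.0899 -0.2222  0.001 ] turn [-0.0009  0.0001  0.0004] mm 120.0 deg 0.2
1179 [[464.0, -60.0, 58.0], [506.0, -25.0, 102.0], [545.0, 11.0, 153.0]]
1310 [[471.0, -61.0, 51.0], [526.0, -34.0, 119.0], [547.0, 8.0, 150.0]]
```

View pics/m6.png

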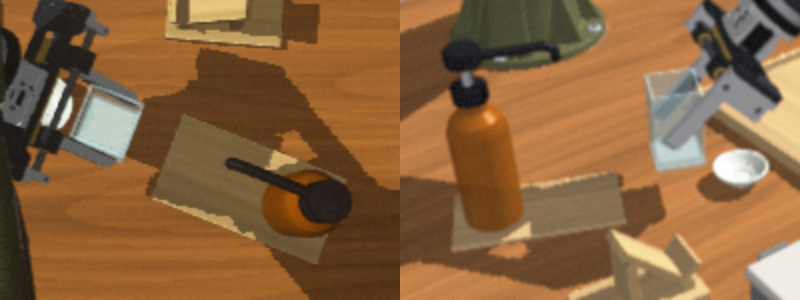

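The top view shows the upright glass with its rim's bottle-side edge from (143,103) to (123,162), and the spout tip at (230,162). I'll check its offset from the rim.

```bash
python3 - <<'E'
from h import *
c=load('top'); ex=np.array([-.373,-.928,0])
e=[ray(c,250+a/2,240+b/2,150) for a,b in[(143,103),(123,162)]]; m=(e[0]+e[1])/2
print(np.round(e,1).tolist(),'centre est',m-29*ex,'yaw',np.degrees(np.arctan2(*(e[0]-e[1])[:2])))
print('tip',ray(c,250+230/2,240+162/2,222), 'grasp pt',manip.read_state()['eef_pos']-19*SPOT[:,2])
E
```

```text
[[519.0, -63.3, 150.0], [461.2, -43.1, 150.0]] centre est [500.9486534  -26.33194423 150.        ] yaw 109.25649746544443
tip [ 456.72557195 -140.09870946  222.        ] grasp pt [501.62776826 -28.94335455 101.25667455]
```

servo_tool(
  motion=[
    [[-0.015, -0.037, 0, 0, 0, 0, 1], [-0.035, -0.087, 0, 0, 0, 0, 1], [-0.055, -0.136, 0, 0, 0, 0, 1], [-0.073, -0.18, 0, 0, 0, 0, 1], [-0.085, -0.21, 0, 0, 0, 0, 1], [-0.09, -0.224, 0, 0, 0, 0, 1], [-0.09, -0.224, -0.03, 0, 0, 0, 1], [-0.09, -0.224, -0.06, 0, 0, 0, 1], [-0.09, -0.224, -0.072, 0, 0, 0, 1], [-0.09, -0.224, -0.072, 0, 0, 0, 1]],
  ],
)

```text
clock: 11.7
eef_pos: [450.5, -152.5, 48.8]
eef_rot: [-3.136, 0.786, 1.192]
wrist_force: [0.0, -0.5, -3.3]
finger_gap: 58.0
finger_force: 20.0
```

servo_tool(
  motion=[
    [[0, 0, -0.003, 0, 0, 0, 1], [0, 0, -0.006, 0, 0, 0, 1], [0, 0, -0.009, 0, 0, 0, 1], [0, 0, -0.009, 0, 0, 0, 1]],
  ],
)

```text
clock: 12.1
eef_pos: [450.9, -153.0, 45.8]
eef_rot: [-3.14, 0.785, 1.189]
wrist_force: [-0.0, -0.4, -2.4]
finger_gap: 57.7
finger_force: 20.0
```

servo_tool(
  motion=[
    [[0, 0, -0.003, 0, 0, 0, 1], [0, 0, -0.005, 0, 0, 0, 1], [0, 0, -0.005, 0, 0, 0, 1]],
  ],
)

```text
clock: 12.4
eef_pos: [451.0, -153.1, 43.7]
eef_rot: [-3.14, 0.786, 1.188]
wrist_force: [-2.3, 0.8, 3.4]
finger_gap: 58.2
finger_force: 20.0
```

servo_tool(
  motion=[
    [[0, 0, -0.001, 0, 0, 0, 1], [0, 0, -0.002, 0, 0, 0, 1], [0, 0, -0.002, 0, 0, 0, 1]],
  ],
)

```text
clock: 12.7
eef_pos: [451.0, -153.2, 43.5]
eef_rot: [-3.141, 0.786, 1.187]
wrist_force: [-4.7, 3.2, 14.4]
finger_gap: 58.0
finger_force: 20.0
```

```bash
python3 - <<'E'
from h import *
st()
c=snap('top'); d=snap('scene')
cv2.imwrite('pics/m7.png',np.hstack([cv2.resize(c['frame'][265:385,300:460],(400,300)),cv2.resize(d['frame'][190:310,150:310],(400,300))])[...,::-1])
E
```

```text
12.7 q [-0.023  0.576  1.77  -0.772  1.25   0.789] tcp [ 451.  -153.2   43.5] z [-0.265 -0.656 -0.706] F [-4.7  3.2 14.4] gap 58.0 ff 20.0
```

View pics/m7.png

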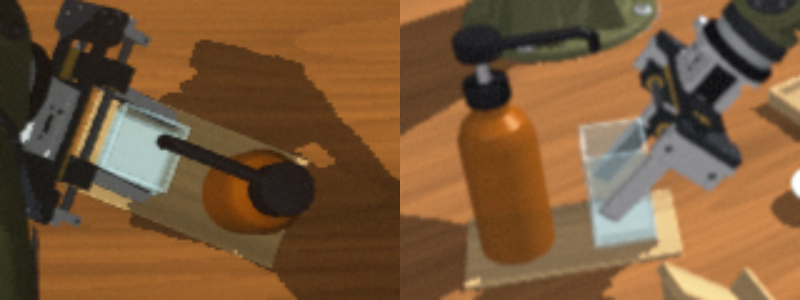

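The glass stands on the board, with the rim's bottle-side edge at (190,125)–(168,192) and the spout tip at (163,142). I'll compute the offset.

```bash
python3 - <<'E'
from h import *
c=load('top'); ex=np.array([-.373,-.928,0])
e=[ray(c,300+a/2.5,265+b/2.5,106) for a,b in[(190,125),(168,192)]]; m=(e[0]+e[1])/2
print('centre est',m-29*ex,'tip',ray(c,300+163/2.5,265+142/2.5,222))
E
```

```text
centre est [ 458.7701501  -139.47408383  106.        ] tip [ 455.26076584 -140.43316135  222.        ]
```

servo_tool(
  motion=[
    [[0, 0, 0.001, 0, 0, 0, 1], [0, 0, 0.001, 0, 0, 0, 0.36], [0, 0, 0.001, 0, 0, 0, 0.3], [0, 0, 0.001, 0, 0, 0, 0.15], [0, 0, 0.001, 0, 0, 0, 0], [0, 0, 0.001, 0, 0, 0, 0], [0, 0, 0.001, 0, 0, 0, 0], [0, 0, 0.001, 0, 0, 0, 0], [0, 0, 0.001, 0, 0, 0, 0], [0, 0, 0.001, 0, 0, 0, 0]],
  ],
)

```text
clock: 13.8
eef_pos: [450.9, -153.1, 42.8]
eef_rot: [-3.14, 0.785, 1.189]
wrist_force: [0.0, -0.9, 0.1]
finger_gap: 94.2
finger_force: 0.0
```

servo_tool(
  motion=[
    [[0.011, 0.026, 0.028, 0, 0, 0, 0], [0.026, 0.066, 0.071, 0, 0, 0, 0], [0.053, 0.131, 0.141, 0, 0, 0, 0], [0.08, 0.197, 0.212, 0, 0, 0, 0], [0.106, 0.262, 0.283, 0, 0, 0, 0], [0.133, 0.328, 0.353, 0, 0, 0, 0], [0.133, 0.328, 0.42, 0, 0, 0, 0], [0.133, 0.328, 0.5, 0, 0, 0, 0], [0.133, 0.328, 0.5, 0, 0, 0, 0]],
  ],
)

```text
clock: 14.7
eef_pos: [518.3, 11.4, 297.5]
eef_rot: [3.134, 0.781, 1.182]
wrist_force: [0.4, 0.2, -0.7]
finger_gap: 94.1
finger_force: 0.0
```

```bash
python3 - <<'E'
from h import *
st()
c=snap('top'); d=snap('scene')
cv2.imwrite('pics/m8.png',np.hstack([cv2.resize(c['frame'][265:385,300:460],(400,300)),cv2.resize(d['frame'][190:310,150:310],(400,300))])[...,::-1])
E
```

```text
14.7 q [ 0.251  0.444  1.293 -0.637  1.865  0.593] tcp [518.3  11.4 297.5] z [-0.26  -0.654 -0.71 ] F [ 0.4  0.2 -0.7] gap 94.1 ff 0.0
```

View pics/m8.png

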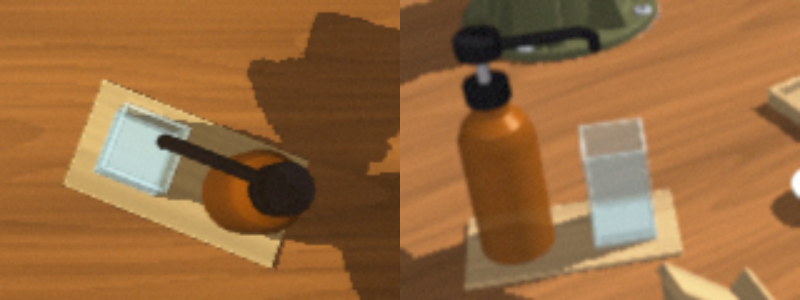

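The glass stands upright on its own under the spout. Next I'll go above the pump head with the fingers shut.

```bash
python3 - <<'E'
from h import *
go([421,-226,270+19],REST)
E
```

```text
TCP [ 421. -226.  270.] shift [-0.1928 -0.474  -0.046 ] turn [ 0.2436 -0.0585  0.0893] mm 257.0 deg 47.9
```

servo_tool(
  motion=[
    [[-0.02, -0.05, 0.02, 0.04, -0.01, 0.015, 1], [-0.05, -0.12, 0.02, 0.08, -0.02, 0.03, 1], [-0.08, -0.2, 0.02, 0.12, -0.03, 0.045, 1], [-0.12, -0.28, 0.02, 0.16, -0.04, 0.06, 1], [-0.15, -0.36, 0.02, 0.2, -0.05, 0.075, 1], [-0.18, -0.43, 0, 0.2436, -0.0585, 0.0893, 1], [-0.1928, -0.474, -0.03, 0.2436, -0.0585, 0.0893, 1], [-0.1928, -0.474, -0.046, 0.2436, -0.0585, 0.0893, 1], [-0.1928, -0.474, -0.046, 0.2436, -0.0585, 0.0893, 1], [-0.1928, -0.474, -0.046, 0.2436, -0.0585, 0.0893, 1]],
  ],
)

```text
clock: 15.8
eef_pos: [421.3, -225.1, 269.6]
eef_rot: [-3.14, 0.0, 1.485]
wrist_force: [0.6, 0.5, 0.7]
finger_gap: 17.3
finger_force: 0.0
```

servo_tool(
  motion=[
    [[0, 0, 0, 0, 0, 0, 1], [0, 0, 0, 0, 0, 0, 1], [0, 0, 0, 0, 0, 0, 1]],
  ],
)

```text
clock: 16.1
eef_pos: [421.3, -225.5, 270.1]
eef_rot: [-3.141, 0.001, 1.485]
wrist_force: [0.2, 0.6, -0.2]
finger_gap: 0.6
finger_force: 0.0
```

```bash
python3 - <<'E'
from h import *
st(); go([421,-226,229+19],REST)
E
```

```text
16.1 q [-5.680e-01  9.200e-02  1.619e+00 -1.000e-03  1.431e+00 -4.820e-01] tcp [ 421.3 -225.5  270.1] z [-0.    -0.001 -1.   ] F [ 0.2  0.6 -0.2] gap 0.6 ff 0.0
TCP [ 421. -226.  229.] shift [-0.0006 -0.001  -0.0822] turn [ 0.0003 -0.0001 -0.0005] mm 41.0 deg 0.1
```

servo_tool(
  motion=[
    [[0, 0, -0.04, 0, 0, 0, 1], [0, 0, -0.075, 0, 0, 0, 1], [0, 0, -0.085, 0, 0, 0, 1], [0, 0, -0.095, 0, 0, 0, 1], [0, 0, -0.105, 0, 0, 0, 1], [0, 0, -0.112, 0, 0, 0, 1], [0, 0, -0.116, 0, 0, 0, 1], [0, 0, -0.118, 0, 0, 0, 1], [0, 0, -0.118, 0, 0, 0, 1]],
  ],
)

```text
clock: 17.0
eef_pos: [421.2, -226.0, 211.5]
eef_rot: [3.141, 0.001, 1.484]
wrist_force: [-2.8, 3.1, 6.7]
finger_gap: 0.4
finger_force: 3.7
```

servo_tool(
  motion=[
    [[0, 0, -0.002, 0, 0, 0, 1], [0, 0, -0.004, 0, 0, 0, 1], [0, 0, -0.004, 0, 0, 0, 1]],
  ],
)

```text
clock: 17.3
eef_pos: [421.2, -226.0, 209.6]
eef_rot: [3.141, 0.001, 1.484]
wrist_force: [-2.8, 3.0, 7.9]
finger_gap: 0.3
finger_force: 4.0
```

servo_tool(
  motion=[
    [[0, 0, -0.002, 0, 0, 0, 1], [0, 0, -0.005, 0, 0, 0, 1], [0, 0, -0.005, 0, 0, 0, 1]],
  ],
)

```text
clock: 17.6
eef_pos: [421.4, -226.1, 209.0]
eef_rot: [3.14, 0.002, 1.484]
wrist_force: [-10.1, 7.8, 26.1]
finger_gap: 0.2
finger_force: 13.0
```

servo_tool(
  motion=[
    [[0, 0, 0.005, 0, 0, 0, 1], [0, 0, 0.015, 0, 0, 0, 1], [0, 0, 0.03, 0, 0, 0, 1], [0, 0, 0.05, 0, 0, 0, 1], [0, 0, 0.09, 0, 0, 0, 1], [0, 0, 0.15, 0, 0, 0, 1], [0, 0, 0.22, 0, 0, 0, 1], [0, 0, 0.22, 0, 0, 0, 1], [0, 0, 0.22, 0, 0, 0, 1], [0, 0, 0.22, 0, 0, 0, 1]],
  ],
)

```text
clock: 18.6
eef_pos: [420.8, -226.0, 315.3]
eef_rot: [-3.14, 0.0, 1.484]
wrist_force: [0.7, 0.3, -0.6]
finger_gap: 0.6
finger_force: 0.0
```

```bash
python3 - <<'E'
from h import *
st()
d=snap('scene'); a=cv2.resize(d['frame'][190:310,150:310],(400,300))
cv2.imwrite('pics/m9.png',np.hstack([a,cv2.resize(d['frame'],(400,300))])[...,::-1])
E
```

```text
18.6 q [-5.690e-01  7.300e-02  1.536e+00 -1.000e-03  1.534e+00 -4.820e-01] tcp [ 420.8 -226.   315.3] z [-0.002  0.    -1.   ] F [ 0.7  0.3 -0.6] gap 0.6 ff 0.0
```

View pics/m9.png

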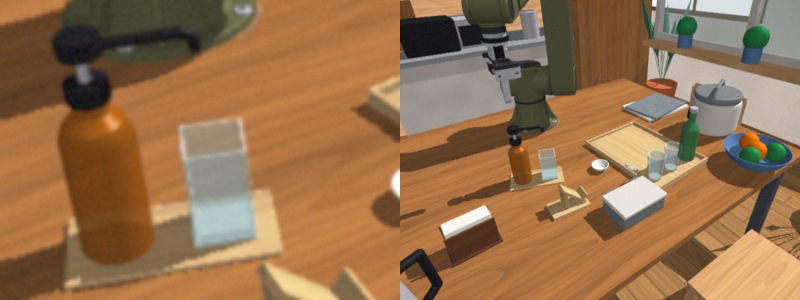

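The pump head is back up (crop 78,45), the glass stands under the spout (217,185), and everything else is in place.

```bash
python3 -c "
from cell import manip
print(manip.sign_off())"
```

```text
the job is handed in; nothing more can be done
None
```

I handed the job in at 18.6 s of robot time: the glass was parked in the rest, regripped and stood upright about 3 mm from the spout's tip. I then pressed the pump to its hard stop and it came back up, the other things looked undisturbed in the last picture, and the sign-off returned no verdict.

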